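# Sort pebbles and driftwood into the craft trays

## Task

Sort the loose raw material on the stone-painting table into its plywood trays: one large grey pebble in each of the two bays of the larger divided tray, one small grey pebble in each of the two bays of the smaller divided tray, and the piece of driftwood in the undivided tray. Everything should end lying flat on its tray's floor; leave the painted ladybird drying on its log slice where it is.

Things in the scene. Friction and masses are not known exactly. Their poses are not given: they have to be found in the camera images.
- large_stone_1: Plain grey oval pebble, unpainted, one of two alike: 58 mm long, 42 mm wide, 24 mm high, rounded edges, lying flat on the table. Origin at its centre (12 mm above what it lies on); x along its length, y across its width, z up. About 90 g.
- large_stone_2: Plain grey oval pebble, unpainted, one of two alike: 58 mm long, 42 mm wide, 24 mm high, rounded edges, lying flat on the table. Origin at its centre (12 mm above what it lies on); x along its length, y across its width, z up. About 90 g.
- small_stone_1: Plain grey oval pebble, unpainted, one of two alike: 32 mm long, 26 mm wide, 18 mm high, rounded edges, lying flat on the table. Origin at its centre (9 mm above what it lies on); x along its length, y across its width, z up. About 25 g.
- small_stone_2: Plain grey oval pebble, unpainted, one of two alike: 32 mm long, 26 mm wide, 18 mm high, rounded edges, lying flat on the table. Origin at its centre (9 mm above what it lies on); x along its length, y across its width, z up. About 25 g.
- driftwood: Slightly bent brown stick of driftwood, 120 mm long, 16 mm thick and round, with a short twig stub (10 mm thick) 30 to 45 mm towards +x on its -y side, in the plane of the table. Origin at its middle, on its axis (8 mm above what it lies on); x along its length, y across, z up; the 40 mm about the origin are straight. About 30 g.
- large_tray: Larger divided plywood tray: 180 mm long (x) by 100 mm wide (y), a wall across the middle at x = 0 makes two bays, each 84 mm (x) by 92 mm (y) inside, centred at x = -44 and x = +44 mm, y = 0. Fixed to the table. Floor and walls 4 mm thick, walls 16 mm high from the table (12 mm above the tray floor). Origin on the table under the tray's centre, z up.
- small_tray: Smaller divided plywood tray: 120 mm long (x) by 76 mm wide (y), a wall across the middle at x = 0 makes two bays, each 54 mm (x) by 68 mm (y) inside, centred at x = -29 and x = +29 mm, y = 0. Fixed to the table. Floor and walls 4 mm thick, walls 16 mm high from the table (12 mm above the tray floor). Origin on the table under the tray's centre, z up.
- stick_tray: Undivided plywood tray: 168 mm long (x) by 78 mm wide (y), one bay of 160 by 70 mm inside, centred at x = 0, y = 0. Fixed to the table. Floor and walls 4 mm thick, walls 16 mm high from the table (12 mm above the tray floor). Origin on the table under the tray's centre, z up.
- ladybird: Bystander, not to be moved: a round stone painted as a red ladybird with black dots and head, 42 mm across, 20 mm high, loose on a fixed round log slice (84 mm across, 12 mm high) that stands on the table among the pebbles. Origin at the centre of its underside, on the slice's top.
Mind the look-alikes: they are no part of the job. Leave any purple look-alike of the large_stone_2 alone.

How it is judged:
At the end, for the whole second after the job is handed in: One large pebble in each bay of the larger divided tray, one small pebble in each bay of the smaller one, all level within 0.2 rad; driftwood in the undivided tray, middle within 35 mm of its centre lengthwise; all on the floors within 4 mm, at rest; ladybird within 15 mm of its start ((((x of large_stone_1 in the frame of large_tray between 0.018 and 0.07 m and y of large_stone_1 in the frame of large_tray between -0.032 and 0.032 m and z of large_stone_1 in the frame of large_tray between 0.003 and 0.02 m) and (x of large_stone_2 in the frame of large_tray between -0.07 and -0.018 m and y of large_stone_2 in the frame of large_tray between -0.032 and 0.032 m and z of large_stone_2 in the frame of large_tray between 0.003 and 0.02 m)) or ((x of large_stone_2 in the frame of large_tray between 0.018 and 0.07 m and y of large_stone_2 in the frame of large_tray between -0.032 and 0.032 m and z of large_stone_2 in the frame of large_tray between 0.003 and 0.02 m) and (x of large_stone_1 in the frame of large_tray between -0.07 and -0.018 m and y of large_stone_1 in the frame of large_tray between -0.032 and 0.032 m and z of large_stone_1 in the frame of large_tray between 0.003 and 0.02 m))) and (((x of small_stone_1 in the frame of small_tray between 0.011 and 0.049 m and y of small_stone_1 in the frame of small_tray between -0.029 and 0.029 m and z of small_stone_1 in the frame of small_tray between 0.003 and 0.017 m) and (x of small_stone_2 in the frame of small_tray between -0.049 and -0.011 m and y of small_stone_2 in the frame of small_tray between -0.029 and 0.029 m and z of small_stone_2 in the frame of small_tray between 0.003 and 0.017 m)) or ((x of small_stone_2 in the frame of small_tray between 0.011 and 0.049 m and y of small_stone_2 in the frame of small_tray between -0.029 and 0.029 m and z of small_stone_2 in the frame of small_tray between 0.003 and 0.017 m) and (x of small_stone_1 in the frame of small_tray between -0.049 and -0.011 m and y of small_stone_1 in the frame of small_tray between -0.029 and 0.029 m and z of small_stone_1 in the frame of small_tray between 0.003 and 0.017 m))) and x of driftwood in the frame of stick_tray between -0.035 and 0.035 m and y of driftwood in the frame of stick_tray between -0.03 and 0.03 m and z of driftwood in the frame of stick_tray between 0.003 and 0.018 m and angle between the z axis of each of large_stone_1, large_stone_2 and the z axis of large_tray, either way round below 0.2 rad and angle between the z axis of each of small_stone_1, small_stone_2 and the z axis of small_tray, either way round below 0.2 rad and linear speed of each of large_stone_1, large_stone_2, small_stone_1, small_stone_2, driftwood below 0.02 m/s and distance of ladybird from where it was at the start of the episode below 0.015 m); the robot touches nothing.
It fails at once if the drying ladybird is pushed more than 15 mm (distance of ladybird from where it was at the start of the episode above 0.015 m).
It also fails if it takes over 112 s, if anything falls off the work surface, if the arm or the gripper's body presses on something with over 40 N, if the wrist force passes 120 N, or if a joint passes its speed limit or range.

## Robot

A 6-joint arm with a two-finger parallel gripper is mounted at the origin on the work surface. World frame = base frame: x ahead of the robot, y to its left, z up, the work surface at z = 0. Lengths are in m, angles in rad, forces in N, time in s.
With the tool pointing down it reaches from about 0.25 to 0.85 m from the base axis. Payload 12.5 kg.
Tool frame: the origin (TCP) lies between the finger pads; the fingertips stand 22 mm ahead of it and the grasp point (between the pads) lies 3 mm ahead of it (bot.tip_reach is the distance from the TCP to the fingertips, in m); z points along the fingers, y is the line along which they close (so a half turn about z gives the same grasp; the last joint's range is limited). The gripper opens to 93 mm and grips with 3 to 60 N. Pads are 15 mm wide; open, the fingers measure 128 mm over their backs; the gripper's body (75 mm by 188 mm) begins 65 mm behind the grasp point.
Start: joints at [-1.218, 0.351, 1.652, -0, 1.139, -0.085], TCP at [0.233, -0.498, 0.241] pointing down, gripper open.
Joint ranges: [-2.75, 2.75], [-0.79, 2.1], [0.01, 2.65], [-1.57, 4.71], [0.07, 3.14], [-2.87, 2.87]. Speed limits (rad/s): [2.22, 2.22, 2.79, 3.14, 3.14, 3.14].

## Interface

Orientations are given as a rotation vector (axis times angle).
In Python, from workcell import bot gives the robot as it stands. The module is installed in compiled form; this text tells all that it offers.
- The arm moves only by the tool step_arm, never from a script. Its arguments are lists of equal length, an entry for each row: "offset": the shift along the tool's x, y, z in units of 0.04 m (1.0 is 0.04 m), a list of three; "rotation": the turn, a rotation vector about the tool's x, y, z in units of 6 degrees (1.0 is 6 degrees), a list of three; "hand": the opening, from -1 (shut) to 1 (fully open). In form: {"offset": [[x, y, z], ...], "rotation": [[rx, ry, rz], ...], "hand": [hand, ...]}. A call has 1 to 8 rows; each row shifts and turns the commanded pose from where the row before left it, along the tool's axes as they then stand; what a row does not reach is not made up. A row lasts 1/8 s, in which the tool goes at most 62.5 mm and 10.7 degrees, less where a joint would pass 70% of its speed; a pose out of reach is approached as far as the arm can. A call with a number of a shift or a turn outside -1 to 1 is refused whole. A call with a gripper value outside its range is refused whole. The fingers move at their own pace and stop on an object; "squeeze" is the grip in N (left out, the last holds). Time passes only in rows, so rows that do not move let the fingers close. It gives the time, the measured TCP pose, the force, the opening and the grip force at its end, in the units of the state.
- bot.observe(): the state, without advancing time (a new reading comes with each control period).
- bot.read_camera(name): name is "side" or "top" or "wrist"; returns a dict with "img" (420x560x3 uint8, red, green, blue), "mtx" (3x3 intrinsics, pixels), "R" (3x3) and "t" (3): a world point X has camera coordinates R X + t. Camera axes: x right, y down, z forward; pixel columns grow to the right and rows downward; lengths in m; the calibration is good to about 2 mm. A picture is of the moment at which its call begins. There is no depth.
- bot.job_done(): hands the job in; it is judged then, once.
The state is a dict: "t": time; "q": joint angles; "qd": joint speeds; "joint_efforts": joint torques, N m; "ee_pos": TCP position; "orientation": TCP orientation; "contact_force": force on the tool from outside, world axes, zero at the start; "torque": the same for the moment, N m; "gripper_width": finger opening in m; "gripper_force": force on a finger pad.
Only numpy, scipy, OpenCV 4.12 (cv2) and the standard library are available. Lean on these libraries where they do the work, as an engineer would, in place of code of your own. Each camera call takes 0.05 s, during which the arm holds its last target. There are 200 camera calls.

## Working session

There is one attempt and no reset: what is moved stays moved. The work goes in short steps, Python scripts to look and compute and a tool call to move; the robot and the scene stay as the last step left them, time stands still between calls to the robot, and variables do not carry over. Pictures are saved under pics/ and viewed, at most 14 in all, crops included, and the job is handed in when it is done.

Besides the shell and the picture viewer there is one more tool, called after "Request:" by a JSON object that holds its "method" and its "body", one argument or row to a line. step_arm: Moves the arm, as the interface text tells. Its arguments: {"type":"object","properties":{"offset":{"type":"array","items":{"type":"array","items":{"type":"number","minimum":-1,"maximum":1}}},"rotation":{"type":"array","items":{"type":"array","items":{"type":"number","minimum":-1,"maximum":1}}},"hand":{"type":"array","items":{"type":"number"}},"squeeze":{"type":"number"}},"required":["offset","rotation","hand"]}

```bash
mkdir -p pics
python3 - <<'E'
from workcell import bot
import cv2
for n in ("top","side"):
    c=bot.read_camera(n); cv2.imwrite(f"pics/{n}0.png",c["img"][:,:,::-1]); print(n,c["mtx"].tolist(),c["R"].round(4).tolist(),c["t"].round(4).tolist())
s=bot.observe(); print(s)
E
```

```text
top [[538.3384187914047, 0.0, 277.0466895606012], [0.0, 538.3384187914047, 207.29798974144674], [0.0, 0.0, 1.0]] [[-0.0077, -0.9998, 0.0194], [-0.9861, 0.0044, -0.1663], [0.1662, -0.0204, -0.9859]] [-0.0025, 0.5562, 1.0537]
side [[446.10580266284313, 0.0, 285.7811748056946], [0.0, 446.10580266284313, 217.81329304526906], [0.0, 0.0, 1.0]] [[-0.8428, -0.5381, -0.0129], [-0.2735, 0.4488, -0.8508], [0.4636, -0.7135, -0.5254]] [0.4702, 0.2065, 0.6835]
{'t': 0.1, 'q': array([-1.21758932e+00,  3.51190654e-01,  1.65232341e+00,  2.72387985e-05,
        1.13912304e+00, -8.45907634e-02]), 'qd': array([ 0.00096954, -0.00106253, -0.00524162,  0.00024849,  0.00146093,
       -0.00029282]), 'joint_efforts': array([ 8.47921619e-04, -4.98025632e+01, -2.85702270e+01,  7.00204214e-02,
        2.39410676e-02, -6.33617719e-05]), 'ee_pos': array([ 0.23310778, -0.49785202,  0.24016466]), 'orientation': array([-3.06561562e+00, -6.81969314e-01,  1.81123178e-04]), 'contact_force': array([ 0.68567538,  0.33183469, -0.90341192]), 'torque': array([-0.03834553,  0.02412168, -0.01330163]), 'gripper_force': 0.0, 'gripper_width': 0.09294873730610935}
```

View pics/top0.png

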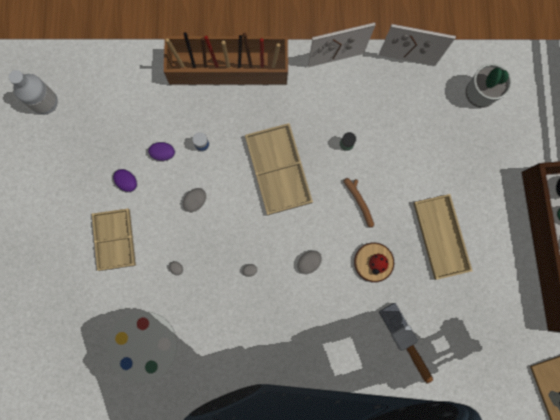

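View pics/side0.png

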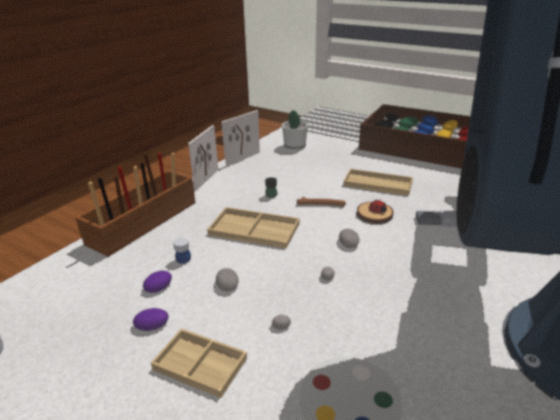

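The top view shows these candidates:
- Large grey pebbles at (194,200) and (309,262). The purple look-alikes at (162,151) and (124,180) are rejected.
- Small grey pebbles at (176,268) and (249,270).
- Driftwood at (359,202). The palette knife at (405,345) and the brushes are not it.
- Trays: large (278,169), small (113,240), stick (442,237).
- Ladybird at (378,262).

I'll measure these and check them in a close crop.

```bash
cat > h.py <<'E'
from workcell import bot
import cv2, numpy as np
def ray(c,uv,z):
    K,R,t=c["mtx"],np.array(c["R"]),np.array(c["t"])
    p=np.c_[np.atleast_2d(uv),np.ones(len(np.atleast_2d(uv)))]
    d=(np.linalg.inv(K)@p.T).T@R; C=-R.T@t
    return C+d*((z-C[2])/d[:,2])[:,None]
def proj(c,X):
    p=(np.array(c["R"])@np.asarray(X,float).T).T+c["t"]; p=p@c["mtx"].T
    return p[:,:2]/p[:,2:]
def blob(m,uv,r):
    mm=np.zeros_like(m); u,v=map(int,uv); mm[max(v-r,0):v+r,max(u-r,0):u+r]=m[max(v-r,0):v+r,max(u-r,0):u+r]
    cs,_=cv2.findContours(mm,cv2.RETR_EXTERNAL,cv2.CHAIN_APPROX_NONE)
    return max(cs,key=cv2.contourArea)[:,0,:]
def rect(c,ct,z):
    P=(ray(c,ct,z)[:,:2]*1000).astype(np.float32); (x,y),(w,h),a=cv2.minAreaRect(P)
    if w<h: w,h,a=h,w,a+90
    return round(float(x),1),round(float(y),1),round(float(w),1),round(float(h),1),round((a+90)%180-90,1)
E
python3 - <<'E'
from h import *
c=bot.read_camera("top"); im=c["img"]; hsv=cv2.cvtColor(im,cv2.COLOR_RGB2HSV)
bl=cv2.GaussianBlur(im,(3,3),0); hb=cv2.cvtColor(bl,cv2.COLOR_RGB2HSV)
dark=((hb[...,2]<135)).astype(np.uint8); col=((hb[...,1]>60)).astype(np.uint8)
out=im.copy()
for n,uv,r,z,m in [("L1",(194,200),22,.012,dark),("L2",(309,262),22,.012,dark),("s1",(176,268),14,.009,dark),("s2",(249,270),14,.009,dark),
  ("drift",(359,202),32,.008,col),("Lt",(278,169),52,.014,col),("st",(113,240),38,.014,col),("kt",(442,237),45,.014,col),("log",(375,262),26,.012,col)]:
    ct=blob(m,uv,r); print(n,rect(c,ct,z)); cv2.drawContours(out,[ct[:,None]],-1,(0,255,0),1)
print([int(hb[v,u,2]) for u,v in [(194,200),(309,262),(220,230)]])
cv2.imwrite("pics/crop1.png",cv2.resize(out[110:300,80:480],None,fx=2,fy=2,interpolation=2)[:,:,::-1])
E
```

```text
L1 (578.5, 170.8, 58.5, 45.5, -66.3)
L2 (447.7, -69.1, 56.3, 47.6, 89.6)
s1 (437.2, 206.3, 31.3, 26.8, 89.6)
s2 (431.1, 54.5, 33.2, 24.7, 89.6)
drift (575.7, -185.8, 115.3, 26.0, 27.0)
Lt (646.4, -9.1, 179.0, 98.7, 15.4)
st (496.6, 334.4, 118.8, 77.8, 8.1)
kt (499.3, -352.5, 166.1, 80.2, 12.7)
log (446.4, -207.1, 80.8, 79.8, -46.3)
[109, 110, 167]
```

View pics/crop1.png

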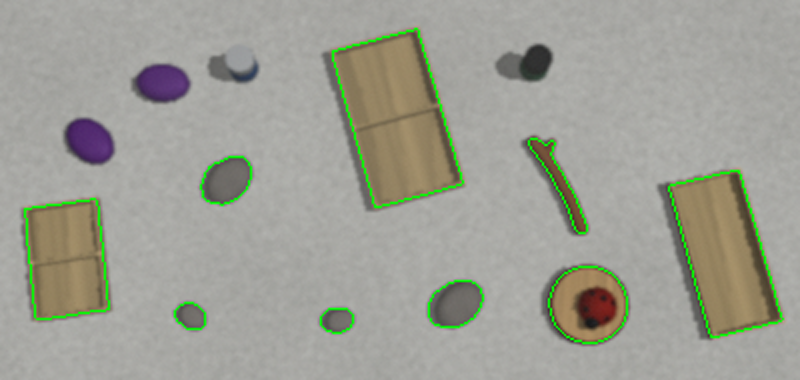

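The crop confirms the choice: two large grey stones, two small ones, the driftwood and three trays are all outlined cleanly. The purple stones are excluded. Next, axes and move helper.

```bash
cat >> h.py <<'E'
def pca(c,ct,z):
    m=np.zeros(c["img"].shape[:2],np.uint8); cv2.drawContours(m,[ct[:,None]],-1,1,-1)
    v,u=np.nonzero(m); P=(ray(c,np.c_[u,v],z)[:,:2]*1000).astype(np.float32)
    mean,ev,w=cv2.PCACompute2(P,mean=None)
    return mean.ravel().round(1),round(float(np.degrees(np.arctan2(ev[0,1],ev[0,0]))),1),(4*np.sqrt(w.ravel())).round(1)
def go(x,y,z,yaw,rel=None):
    """offset (units) to x,y,z (mm) in present tool axes, and turn about tool z to bring tool y to yaw (deg, mod 180)"""
    from scipy.spatial.transform import Rotation as Ro
    s=bot.observe(); M=Ro.from_rotvec(s["orientation"]).as_matrix(); d=np.array([x,y,z])/1000-s["ee_pos"]
    cur=np.degrees(np.arctan2(M[1,1],M[0,1])); q1=np.degrees(np.arctan2(y,x)); best=None
    for k in range(-3,4):
        a=yaw+180*k; q6=q1-a
        if abs(q6)<150 and (best is None or abs(a-cur)<abs(best[0]-cur)): best=(a,q6)
    dd=M.T@d/0.04
    print("t",round(s["t"],2),"off",dd.round(2),"rot",round((cur-best[0])/6,2),"q6 end",round(best[1]),"tilt",M[2,2].round(4),"w",round(s["gripper_width"]*1000,1),"pos",(s["ee_pos"]*1000).round(1))
E
python3 - <<'E'
from h import *
c=bot.read_camera("top"); bl=cv2.GaussianBlur(c["img"],(3,3),0); hb=cv2.cvtColor(bl,cv2.COLOR_RGB2HSV)
dark=((hb[...,2]<135)).astype(np.uint8); col=((hb[...,1]>60)).astype(np.uint8)
for n,uv,r,z,m in [("L1",(194,200),22,.012,dark),("L2",(309,262),22,.012,dark),("s1",(176,268),14,.009,dark),("s2",(249,270),14,.009,dark),("drift",(359,202),32,.008,col)]:
    ct=blob(m,uv,r); print(n,pca(c,ct,z))
ct=blob(col,(359,202),32); P=ray(c,ct,.008)[:,:2]*1000
for a in range(515,640,10):
    q=P[abs(P[:,0]-a)<4]; 
    if len(q): print(a,q[:,1].min().round(),q[:,1].max().round())
for n,T,a,x in [("Lt",(646.4,-9.1),15.4,44),("st",(496.6,334.4),8.1,29)]:
    e=np.array([np.cos(np.radians(a)),np.sin(np.radians(a))]); print(n,(T+x*e).round(1),(T-x*e).round(1))
go(447.7,-69.1,110,0)
E
```

```text
L1 (array([578.9, 170.8], dtype=float32), 131.7, array([60.6, 45.5], dtype=float32))
L2 (array([447.4, -68.6], dtype=float32), 120.2, array([62.6, 45.8], dtype=float32))
s1 (array([436.8, 205.6], dtype=float32), 60.7, array([35.2, 26.9], dtype=float32))
s2 (array([431.6,  54.3], dtype=float32), 95.0, array([35.8, 27.1], dtype=float32))
drift (array([ 576.3, -182. ], dtype=float32), 25.7, array([133.8,  20.1], dtype=float32))
525 -209.0 -197.0
535 -208.0 -193.0
545 -204.0 -191.0
555 -202.0 -185.0
565 -198.0 -181.0
575 -192.0 -175.0
585 -188.0 -169.0
595 -182.0 -165.0
605 -176.0 -157.0
615 -178.0 -150.0
625 -176.0 -151.0
Lt [688.8   2.6] [604.  -20.8]
st [525.3 338.5] [467.9 330.3]
t 0.2 off [ 9.4  -7.43  3.26] rot -10.82 q6 end -9 tilt -1.0 w 93.1 pos [ 233.1 -497.9  240.3]
```

Request:
{"method": "step_arm", "body": {
  "offset": [
    [0.92, -0.29, 0.2],
    [0.92, -0.29, 0.2],
    [0.92, -0.29, 0.2],
    [0.92, -0.29, 0.2],
    [0.92, -0.29, 0.2],
    [0.92, -0.29, 0.2],
    [0.92, -0.29, 0.2],
    [0.92, -0.29, 0.2]
  ],
  "rotation": [
    [0, 0, 0],
    [0, 0, 0],
    [0, 0, 0],
    [0, 0, 0],
    [0, 0, 0],
    [0, 0, 0],
    [0, 0, 0],
    [0, 0, 0]
  ],
  "hand": [0.08, 0.08, 0.08, 0.08, 0.08, 0.08, 0.08, 0.08],
  "squeeze": 15
}}

```text
t: 1.2
ee_pos: [0.4613, -0.2883, 0.1763]
orientation: [-3.067, -0.682, 0.0]
contact_force: [-0.0, -0.3, -0.9]
gripper_width: 0.0503
gripper_force: 0.0
```

Request:
{"method": "step_arm", "body": {
  "offset": [
    [0.92, -0.29, 0.4],
    [0.92, -0.29, 0.4],
    [0.92, -0.29, 0.4],
    [0.92, -0.29, 0.4],
    [0, 0, 0]
  ],
  "rotation": [
    [0, 0, 0],
    [0, 0, 0],
    [0, 0, 0],
    [0, 0, -0.25],
    [0, 0, 0]
  ],
  "hand": [0.08, 0.08, 0.08, 0.08, 0.08]
}}

```text
t: 1.82
ee_pos: [0.5747, -0.183, 0.1112]
orientation: [-3.055, -0.726, 0.002]
contact_force: [-0.7, -0.4, 0.8]
gripper_width: 0.0503
gripper_force: 0.0
```

```bash
python3 -c "
from h import *
go(575,-184,25,116.6)"
```

```text
t 1.82 off [-0.    0.03  2.15] rot 0.02 q6 end 46 tilt -1.0 w 50.3 pos [ 574.7 -183.   111.2]
```

Request:
{"method": "step_arm", "body": {
  "offset": [
    [0, 0.03, 0.7],
    [0, 0, 0.7],
    [0, 0, 0.5],
    [0, 0, 0.25],
    [0, 0, 0],
    [0, 0, 0],
    [0, 0, 0],
    [0, 0, 0]
  ],
  "rotation": [
    [0, 0, 0],
    [0, 0, 0],
    [0, 0, 0],
    [0, 0, 0],
    [0, 0, 0],
    [0, 0, 0],
    [0, 0, 0],
    [0, 0, 0]
  ],
  "hand": [0.08, 0.08, 0.08, 0.08, -1, -1, -1, -1]
}}

```text
t: 2.82
ee_pos: [0.5749, -0.1859, 0.0271]
orientation: [3.057, 0.722, 0.001]
contact_force: [0.2, -0.1, 1.2]
gripper_width: 0.0157
gripper_force: 15.0
```

Request:
{"method": "step_arm", "body": {
  "offset": [
    [0, 0, 0],
    [0, 0, -0.5],
    [0, 0, -0.8],
    [0, 0, -0.8],
    [0, 0, 0]
  ],
  "rotation": [
    [0, 0, 0],
    [0, 0, 0],
    [0, 0, 0],
    [0, 0, 0],
    [0, 0, 0]
  ],
  "hand": [-1, -1, -1, -1, -1]
}}

```text
t: 3.45
ee_pos: [0.576, -0.1864, 0.114]
orientation: [3.054, 0.722, 0.007]
contact_force: [-0.7, 0.6, -0.6]
gripper_width: 0.0157
gripper_force: 15.0
```

```bash
python3 -c "
from h import *
go(499.3,-352.5,34,102.7)"
```

```text
t 3.45 off [-3.58  2.85  2.  ] rot 2.31 q6 end 42 tilt -1.0 w 15.7 pos [ 576.  -186.4  114. ]
```

Request:
{"method": "step_arm", "body": {
  "offset": [
    [-0.6, 0.475, 0],
    [-0.6, 0.475, 0],
    [-0.6, 0.475, 0],
    [-0.6, 0.475, 0],
    [-0.6, 0.475, 0],
    [-0.58, 0.475, 0],
    [0, 0, 0],
    [0, 0, 0]
  ],
  "rotation": [
    [0, 0, 0],
    [0, 0, 0],
    [0, 0, 0],
    [0, 0, 0],
    [0, 0, 0],
    [0, 0, 0.8],
    [0, 0, 0.8],
    [0, 0, 0.71]
  ],
  "hand": [-1, -1, -1, -1, -1, -1, -1, -1]
}}

```text
t: 4.45
ee_pos: [0.497, -0.352, 0.1099]
orientation: [-3.122, -0.343, 0.001]
contact_force: [-0.3, -0.2, -0.3]
gripper_width: 0.0157
gripper_force: 15.0
```

Request:
{"method": "step_arm", "body": {
  "offset": [
    [0, 0, 0.5],
    [0, 0, 0.6],
    [0, 0, 0.6],
    [0, 0, 0.33],
    [0, 0, 0]
  ],
  "rotation": [
    [0, 0, 0],
    [0, 0, 0],
    [0, 0, 0],
    [0, 0, 0],
    [0, 0, 0]
  ],
  "hand": [-1, -1, -1, -1, -1]
}}

```text
t: 5.08
ee_pos: [0.4971, -0.3513, 0.0278]
orientation: [-3.12, -0.35, 0.002]
contact_force: [0.0, 0.1, -0.6]
gripper_width: 0.0155
gripper_force: 15.0
```

Run:
```python
from h import *
go(499.3,-352.5,33,102.7)
```

```text
t 5.08 off [ 0.05  0.04 -0.13] rot 0.02 q6 end 42 tilt -1.0 w 15.5 pos [ 497.1 -351.3   27.8]
```

Request:
{"method": "step_arm", "body": {
  "offset": [
    [0, 0, -0.05],
    [0, 0, 0],
    [0, 0, 0],
    [0, 0, -0.6],
    [0, 0, -0.8],
    [0, 0, -0.7],
    [0, 0, 0]
  ],
  "rotation": [
    [0, 0, 0],
    [0, 0, 0],
    [0, 0, 0],
    [0, 0, 0],
    [0, 0, 0],
    [0, 0, 0],
    [0, 0, 0]
  ],
  "hand": [-0.35, -0.35, -0.35, -0.35, -0.35, 0.4, 0.4]
}}

```text
t: 5.95
ee_pos: [0.4985, -0.3526, 0.1175]
orientation: [3.119, 0.348, 0.004]
contact_force: [-0.6, -0.6, 0.4]
gripper_width: 0.0455
gripper_force: 0.0
```

Run:
```python
from h import *
go(447.4,-68.8,25,30.2)
c=bot.read_camera("top"); cv2.imwrite("pics/a.png",cv2.resize(c["img"][170:300,330:530],None,fx=3,fy=3)[:,:,::-1])
```

```text
t 5.95 off [ 0.31 -7.21  2.29] rot 12.09 q6 end 141 tilt -1.0 w 45.5 pos [ 498.5 -352.6  117.5]
```

View pics/a.png

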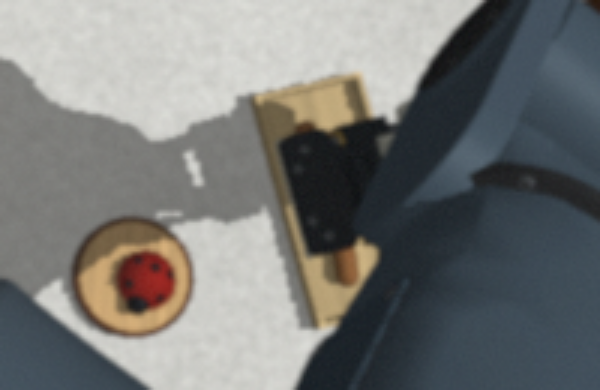

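The driftwood lies in its tray and the ladybird is untouched. Next is large stone 2.

Request:
{"method": "step_arm", "body": {
  "offset": [
    [0.03, -0.9, 0],
    [0.04, -0.9, 0],
    [0.04, -0.9, 0],
    [0.04, -0.9, 0],
    [0.04, -0.9, 0],
    [0.04, -0.9, 0],
    [0.04, -0.9, 0],
    [0.04, -0.91, 0]
  ],
  "rotation": [
    [0, 0, 0],
    [0, 0, 0],
    [0, 0, 0],
    [0, 0, 0],
    [0, 0, 0],
    [0, 0, 0],
    [0, 0, 0],
    [0, 0, 0]
  ],
  "hand": [0.4, 0.4, 0.4, 0.4, 0.4, 0.4, 0.4, 0.4]
}}

```text
t: 7.0
ee_pos: [0.4453, -0.0666, 0.1144]
orientation: [-3.122, -0.348, 0.003]
contact_force: [0.5, 0.1, -0.8]
gripper_width: 0.0654
gripper_force: 0.0
```

Request:
{"method": "step_arm", "body": {
  "offset": [
    [0, 0, 0],
    [0, 0, 0],
    [0, 0, 0],
    [0, 0, 0],
    [0, 0, 0],
    [0, 0, 0.4],
    [0, 0, 0.4],
    [0, 0, 0.4]
  ],
  "rotation": [
    [0, 0, 1],
    [0, 0, 1],
    [0, 0, 1],
    [0, 0, 1],
    [0, 0, 1],
    [0, 0, 1],
    [0, 0, 1],
    [0, 0, 1]
  ],
  "hand": [0.4, 0.4, 0.4, 0.4, 0.4, 0.4, 0.4, 0.4]
}}

```text
t: 8.0
ee_pos: [0.4455, -0.0677, 0.066]
orientation: [2.992, -0.957, -0.003]
contact_force: [0.3, -0.1, -0.5]
gripper_width: 0.0649
gripper_force: 0.0
```

Request:
{"method": "step_arm", "body": {
  "offset": [
    [0, 0, 0],
    [0, 0, 0],
    [0, 0, 0],
    [0, 0, 0],
    [0, 0, 0]
  ],
  "rotation": [
    [0, 0, 1],
    [0, 0, 1],
    [0, 0, 1],
    [0, 0, 1],
    [0, 0, 0]
  ],
  "hand": [0.4, 0.4, 0.4, 0.4, 0.4]
}}

```text
t: 8.62
ee_pos: [0.4456, -0.0677, 0.0666]
orientation: [2.731, -1.552, -0.002]
contact_force: [-0.6, 0.8, 0.0]
gripper_width: 0.065
gripper_force: 0.0
```

Run:
```python
from h import *
go(447.4,-68.8,25,30.2)
```

```text
t 8.62 off [ 0.05 -0.03  1.04] rot 0.09 q6 end 141 tilt -1.0 w 65.0 pos [445.6 -67.7  66.6]
```

Request:
{"method": "step_arm", "body": {
  "offset": [
    [0.05, -0.03, 0.5],
    [0, 0, 0.5],
    [0, 0, 0],
    [0, 0, 0],
    [0, 0, 0],
    [0, 0, 0],
    [0, 0, -0.4],
    [0, 0, -0.8]
  ],
  "rotation": [
    [0, 0, 0],
    [0, 0, 0],
    [0, 0, 0],
    [0, 0, 0],
    [0, 0, 0],
    [0, 0, 0],
    [0, 0, 0],
    [0, 0, 0]
  ],
  "hand": [0.4, 0.4, 0.4, -1, -1, -1, -1, -1],
  "squeeze": 20
}}

```text
t: 9.62
ee_pos: [0.4477, -0.0688, 0.0762]
orientation: [2.73, -1.553, -0.003]
contact_force: [1.1, -0.0, -0.8]
gripper_width: 0.0411
gripper_force: 20.0
```

Request:
{"method": "step_arm", "body": {
  "offset": [
    [0, 0, -0.9],
    [0, 0, 0]
  ],
  "rotation": [
    [0, 0, 0],
    [0, 0, 0]
  ],
  "hand": [-1, -1]
}}

```text
t: 9.88
ee_pos: [0.4496, -0.0693, 0.1143]
orientation: [-2.729, 1.553, -0.008]
contact_force: [1.1, -0.4, -1.8]
gripper_width: 0.0407
gripper_force: 20.0
```

Run:
```python
from h import *
go(604,-20.8,31,105.4)
```

```text
t 9.88 off [ 0.92 -3.93  2.1 ] rot -12.44 q6 end 73 tilt -1.0 w 40.7 pos [449.6 -69.3 114.3]
```

Request:
{"method": "step_arm", "body": {
  "offset": [
    [0.18, -0.79, 0],
    [0.18, -0.79, 0],
    [0.18, -0.79, 0],
    [0.18, -0.78, 0],
    [0.18, -0.78, 0],
    [0, 0, 0],
    [0, 0, 0],
    [0, 0, 0]
  ],
  "rotation": [
    [0, 0, 0],
    [0, 0, 0],
    [0, 0, 0],
    [0, 0, 0],
    [0, 0, 0],
    [0, 0, -0.9],
    [0, 0, -0.96],
    [0, 0, -0.96]
  ],
  "hand": [-1, -1, -1, -1, -1, -1, -1, -1]
}}

```text
t: 10.88
ee_pos: [0.6012, -0.0195, 0.1106]
orientation: [2.931, -1.13, -0.002]
contact_force: [0.3, -0.2, -1.0]
gripper_width: 0.0407
gripper_force: 20.0
```

Request:
{"method": "step_arm", "body": {
  "offset": [
    [0, 0, 0],
    [0, 0, 0],
    [0, 0, 0],
    [0, 0, 0],
    [0, 0, 0],
    [0, 0, 0],
    [0, 0, 0.3],
    [0, 0, 0.3]
  ],
  "rotation": [
    [0, 0, -0.96],
    [0, 0, -0.96],
    [0, 0, -0.96],
    [0, 0, -0.96],
    [0, 0, -0.96],
    [0, 0, -0.96],
    [0, 0, -0.96],
    [0, 0, -0.96]
  ],
  "hand": [-1, -1, -1, -1, -1, -1, -1, -1]
}}

```text
t: 11.88
ee_pos: [0.6013, -0.0196, 0.0865]
orientation: [-3.14, -0.107, 0.002]
contact_force: [1.0, -0.4, -1.5]
gripper_width: 0.0409
gripper_force: 20.0
```

Request:
{"method": "step_arm", "body": {
  "offset": [
    [0, 0, 0],
    [0, 0, 0],
    [0, 0, 0]
  ],
  "rotation": [
    [0, 0, -0.96],
    [0, 0, -0.96],
    [0, 0, 0]
  ],
  "hand": [-1, -1, -1]
}}

```text
t: 12.25
ee_pos: [0.6013, -0.0195, 0.0868]
orientation: [-3.114, -0.416, 0.002]
contact_force: [-0.5, -0.1, -1.0]
gripper_width: 0.0408
gripper_force: 20.0
```

Run:
```python
from h import *
go(604,-20.8,31,105.4)
```

```text
t 12.25 off [0.06 0.05 1.4 ] rot -0.03 q6 end 73 tilt -1.0 w 40.8 pos [601.3 -19.5  86.8]
```

Request:
{"method": "step_arm", "body": {
  "offset": [
    [0.06, 0.05, 0.5],
    [0, 0, 0.5],
    [0, 0, 0.33],
    [0, 0, 0],
    [0, 0, 0],
    [0, 0, 0],
    [0, 0, 0],
    [0, 0, -0.7]
  ],
  "rotation": [
    [0, 0, 0],
    [0, 0, 0],
    [0, 0, 0],
    [0, 0, 0],
    [0, 0, 0],
    [0, 0, 0],
    [0, 0, 0],
    [0, 0, 0]
  ],
  "hand": [-1, -1, -1, -1, 0.1, 0.1, 0.1, 0.1]
}}

```text
t: 13.25
ee_pos: [0.6035, -0.0208, 0.0612]
orientation: [-3.113, -0.416, 0.005]
contact_force: [-0.2, -0.4, -0.2]
gripper_width: 0.0509
gripper_force: 0.0
```

Request:
{"method": "step_arm", "body": {
  "offset": [
    [0, 0, -0.7],
    [0, 0, -0.6],
    [0, 0, 0]
  ],
  "rotation": [
    [0, 0, 0],
    [0, 0, 0],
    [0, 0, 0]
  ],
  "hand": [0.4, 0.4, 0.4]
}}

```text
t: 13.62
ee_pos: [0.6056, -0.021, 0.116]
orientation: [3.113, 0.417, 0.005]
contact_force: [-0.3, -0.4, -0.1]
gripper_width: 0.0652
gripper_force: 0.0
```

Run:
```python
from h import *
go(578.7,170.8,26,41.7)
```

```text
t 13.62 off [ 0.61 -4.81  2.25] rot -19.41 q6 end -25 tilt -1.0 w 65.2 pos [605.6 -21.  116. ]
```

Request:
{"method": "step_arm", "body": {
  "offset": [
    [0.12, -0.96, 0],
    [0.12, -0.96, 0],
    [0.12, -0.96, 0],
    [0.12, -0.96, 0],
    [0.12, -0.96, 0],
    [0, 0, 0],
    [0, 0, 0],
    [0, 0, 0]
  ],
  "rotation": [
    [0, 0, 0],
    [0, 0, 0],
    [0, 0, 0],
    [0, 0, 0],
    [0, 0, 0],
    [0, 0, -1],
    [0, 0, -1],
    [0, 0, -1]
  ],
  "hand": [0.4, 0.4, 0.4, 0.4, 0.4, 0.4, 0.4, 0.4]
}}

```text
t: 14.62
ee_pos: [0.5768, 0.1707, 0.113]
orientation: [-3.009, -0.904, 0.002]
contact_force: [-0.4, -0.5, -0.3]
gripper_width: 0.0648
gripper_force: 0.0
```

Request:
{"method": "step_arm", "body": {
  "offset": [
    [0, 0, 0],
    [0, 0, 0],
    [0, 0, 0],
    [0, 0, 0],
    [0, 0, 0],
    [0, 0, 0],
    [0, 0, 0],
    [0, 0, 0]
  ],
  "rotation": [
    [0, 0, -1],
    [0, 0, -1],
    [0, 0, -1],
    [0, 0, -1],
    [0, 0, -1],
    [0, 0, -1],
    [0, 0, -1],
    [0, 0, -1]
  ],
  "hand": [0.4, 0.4, 0.4, 0.4, 0.4, 0.4, 0.4, 0.4]
}}

```text
t: 15.62
ee_pos: [0.5768, 0.1705, 0.113]
orientation: [-2.381, -2.049, 0.002]
contact_force: [-0.3, 0.0, -0.1]
gripper_width: 0.0654
gripper_force: 0.0
```

Request:
{"method": "step_arm", "body": {
  "offset": [
    [0, 0, 0],
    [0, 0, 0],
    [0, 0, 0],
    [0, 0, 0],
    [0, 0, 0],
    [0, 0, 0],
    [0, 0, 0.4],
    [0, 0, 0.6]
  ],
  "rotation": [
    [0, 0, -1],
    [0, 0, -1],
    [0, 0, -1],
    [0, 0, -1],
    [0, 0, -1],
    [0, 0, -1],
    [0, 0, -1],
    [0, 0, -1]
  ],
  "hand": [0.4, 0.4, 0.4, 0.4, 0.4, 0.4, 0.4, 0.4]
}}

```text
t: 16.62
ee_pos: [0.5772, 0.1706, 0.0732]
orientation: [1.342, 2.841, 0.0]
contact_force: [0.7, -0.3, -0.6]
gripper_width: 0.0652
gripper_force: 0.0
```

Request:
{"method": "step_arm", "body": {
  "offset": [
    [0, 0, 0],
    [0, 0, 0]
  ],
  "rotation": [
    [0, 0, -0.4],
    [0, 0, 0]
  ],
  "hand": [0.4, 0.4]
}}

```text
t: 16.88
ee_pos: [0.5768, 0.1705, 0.0731]
orientation: [-1.287, -2.865, 0.001]
contact_force: [-0.6, 0.9, -0.2]
gripper_width: 0.0651
gripper_force: 0.0
```

Run:
```python
from h import *
go(578.7,170.8,26,41.7)
```

```text
t 16.88 off [-0.03  0.04  1.18] rot -0.01 q6 end -25 tilt -1.0 w 65.1 pos [576.8 170.5  73.1]
```

Request:
{"method": "step_arm", "body": {
  "offset": [
    [-0.03, 0.04, 0.6],
    [0, 0, 0.55],
    [0, 0, 0],
    [0, 0, 0],
    [0, 0, 0],
    [0, 0, 0],
    [0, 0, -0.5],
    [0, 0, -0.8]
  ],
  "rotation": [
    [0, 0, 0],
    [0, 0, 0],
    [0, 0, 0],
    [0, 0, 0],
    [0, 0, 0],
    [0, 0, 0],
    [0, 0, 0],
    [0, 0, 0]
  ],
  "hand": [0.4, 0.4, 0.4, -1, -1, -1, -1, -1]
}}

```text
t: 17.88
ee_pos: [0.5789, 0.1707, 0.0813]
orientation: [-1.286, -2.865, 0.001]
contact_force: [1.0, 0.4, -0.6]
gripper_width: 0.0408
gripper_force: 20.0
```

Request:
{"method": "step_arm", "body": {
  "offset": [
    [0, 0, -0.9],
    [0, 0, 0]
  ],
  "rotation": [
    [0, 0, 0],
    [0, 0, 0]
  ],
  "hand": [-1, -1]
}}

```text
t: 18.12
ee_pos: [0.5808, 0.1712, 0.12]
orientation: [1.285, 2.862, 0.006]
contact_force: [0.7, -0.4, -1.7]
gripper_width: 0.0408
gripper_force: 20.0
```

Run:
```python
from h import *
go(688.8,2.6,31,105.4)
```

```text
t 18.12 off [-4.94 -0.79  2.24] rot -10.63 q6 end -105 tilt -1.0 w 40.8 pos [580.8 171.2 120. ]
```

Request:
{"method": "step_arm", "body": {
  "offset": [
    [-0.83, -0.13, 0],
    [-0.83, -0.13, 0],
    [-0.82, -0.13, 0],
    [-0.82, -0.13, 0],
    [-0.82, -0.13, 0],
    [-0.82, -0.14, 0],
    [0, 0, 0],
    [0, 0, 0]
  ],
  "rotation": [
    [0, 0, 0],
    [0, 0, 0],
    [0, 0, 0],
    [0, 0, 0],
    [0, 0, 0],
    [0, 0, 0],
    [0, 0, -0.96],
    [0, 0, -0.96]
  ],
  "hand": [-1, -1, -1, -1, -1, -1, -1, -1]
}}

```text
t: 19.12
ee_pos: [0.6865, 0.0017, 0.1154]
orientation: [-0.988, -2.981, 0.001]
contact_force: [0.2, -0.2, -1.4]
gripper_width: 0.0408
gripper_force: 20.0
```

Request:
{"method": "step_arm", "body": {
  "offset": [
    [0, 0, 0],
    [0, 0, 0],
    [0, 0, 0],
    [0, 0, 0],
    [0, 0, 0],
    [0, 0, 0],
    [0, 0, 0.3],
    [0, 0, 0.3]
  ],
  "rotation": [
    [0, 0, -0.97],
    [0, 0, -0.97],
    [0, 0, -0.97],
    [0, 0, -0.97],
    [0, 0, -0.97],
    [0, 0, -0.97],
    [0, 0, -0.97],
    [0, 0, -0.97]
  ],
  "hand": [-1, -1, -1, -1, -1, -1, -1, -1]
}}

```text
t: 20.12
ee_pos: [0.6865, 0.0022, 0.0914]
orientation: [0.271, -3.129, -0.0]
contact_force: [1.1, 0.2, -1.4]
gripper_width: 0.0404
gripper_force: 20.0
```

Request:
{"method": "step_arm", "body": {
  "offset": [
    [0, 0, 0],
    [0, 0, 0]
  ],
  "rotation": [
    [0, 0, -0.96],
    [0, 0, 0]
  ],
  "hand": [-1, -1]
}}

```text
t: 20.38
ee_pos: [0.6866, 0.0022, 0.0916]
orientation: [0.422, -3.112, -0.0]
contact_force: [-0.0, -0.9, -0.4]
gripper_width: 0.0407
gripper_force: 20.0
```

Run:
```python
from h import *
go(688.8,2.6,31,105.4)
```

```text
t 20.38 off [-0.06 -0.01  1.52] rot 0.01 q6 end -105 tilt -1.0 w 40.7 pos [686.6   2.2  91.6]
```

Request:
{"method": "step_arm", "body": {
  "offset": [
    [-0.06, 0, 0.5],
    [0, 0, 0.5],
    [0, 0, 0.46],
    [0, 0, 0],
    [0, 0, 0],
    [0, 0, 0],
    [0, 0, 0],
    [0, 0, -0.7]
  ],
  "rotation": [
    [0, 0, 0],
    [0, 0, 0],
    [0, 0, 0],
    [0, 0, 0],
    [0, 0, 0],
    [0, 0, 0],
    [0, 0, 0],
    [0, 0, 0]
  ],
  "hand": [-1, -1, -1, -1, 0.1, 0.1, 0.1, 0.1]
}}

```text
t: 21.38
ee_pos: [0.6881, 0.0028, 0.0604]
orientation: [0.423, -3.109, -0.001]
contact_force: [0.1, -0.4, 0.3]
gripper_width: 0.0513
gripper_force: 0.0
```

Request:
{"method": "step_arm", "body": {
  "offset": [
    [0, 0, -0.7],
    [0, 0, -0.6],
    [0, 0, 0]
  ],
  "rotation": [
    [0, 0, 0],
    [0, 0, 0],
    [0, 0, 0]
  ],
  "hand": [0, 0, 0]
}}

```text
t: 21.75
ee_pos: [0.6903, 0.0027, 0.1159]
orientation: [-0.423, 3.109, -0.001]
contact_force: [-0.2, -0.0, -0.9]
gripper_width: 0.0465
gripper_force: 0.0
```

Run:
```python
from h import *
go(431.6,54.3,25,5)
```

```text
t 21.75 off [5.9  2.97 2.25] rot 16.75 q6 end 2 tilt -1.0 w 46.5 pos [690.3   2.7 115.9]
```

Request:
{"method": "step_arm", "body": {
  "offset": [
    [0.84, 0.42, 0],
    [0.84, 0.42, 0],
    [0.84, 0.42, 0],
    [0.84, 0.42, 0],
    [0.84, 0.42, 0],
    [0.84, 0.42, 0],
    [0.84, 0.43, 0],
    [0, 0, 0]
  ],
  "rotation": [
    [0, 0, 0],
    [0, 0, 0],
    [0, 0, 0],
    [0, 0, 0],
    [0, 0, 0],
    [0, 0, 0],
    [0, 0, 0],
    [0, 0, 0.75]
  ],
  "hand": [0, 0, 0, 0, 0, 0, 0, 0]
}}

```text
t: 22.75
ee_pos: [0.4284, 0.0541, 0.1129]
orientation: [0.299, -3.124, -0.0]
contact_force: [1.0, -0.1, -0.6]
gripper_width: 0.0461
gripper_force: 0.0
```

Request:
{"method": "step_arm", "body": {
  "offset": [
    [0, 0, 0],
    [0, 0, 0],
    [0, 0, 0],
    [0, 0, 0],
    [0, 0, 0],
    [0, 0, 0],
    [0, 0, 0],
    [0, 0, 0]
  ],
  "rotation": [
    [0, 0, 1],
    [0, 0, 1],
    [0, 0, 1],
    [0, 0, 1],
    [0, 0, 1],
    [0, 0, 1],
    [0, 0, 1],
    [0, 0, 1]
  ],
  "hand": [0, 0, 0, 0, 0, 0, 0, 0]
}}

```text
t: 23.75
ee_pos: [0.4306, 0.0537, 0.113]
orientation: [-1.002, -2.976, 0.001]
contact_force: [0.3, -0.6, -0.5]
gripper_width: 0.0463
gripper_force: 0.0
```

Request:
{"method": "step_arm", "body": {
  "offset": [
    [0, 0, 0],
    [0, 0, 0],
    [0, 0, 0],
    [0, 0, 0],
    [0, 0, 0],
    [0, 0, 0.4],
    [0, 0, 0.6],
    [0, 0, 0]
  ],
  "rotation": [
    [0, 0, 1],
    [0, 0, 1],
    [0, 0, 1],
    [0, 0, 1],
    [0, 0, 1],
    [0, 0, 1],
    [0, 0, 1],
    [0, 0, 1]
  ],
  "hand": [0, 0, 0, 0, 0, 0, 0, 0]
}}

```text
t: 24.75
ee_pos: [0.4296, 0.0537, 0.0717]
orientation: [-2.125, -2.31, 0.004]
contact_force: [-0.1, -0.3, -0.4]
gripper_width: 0.0464
gripper_force: 0.0
```

Run:
```python
from h import *
go(431.6,54.3,25,5)
```

```text
t 24.75 off [0.01 0.05 1.17] rot -0.04 q6 end 2 tilt -1.0 w 46.4 pos [429.6  53.7  71.7]
```

Request:
{"method": "step_arm", "body": {
  "offset": [
    [0.01, 0.05, 0.6],
    [0, 0, 0.53],
    [0, 0, 0],
    [0, 0, 0],
    [0, 0, 0],
    [0, 0, 0],
    [0, 0, -0.5],
    [0, 0, -0.8]
  ],
  "rotation": [
    [0, 0, 0],
    [0, 0, 0],
    [0, 0, 0],
    [0, 0, 0],
    [0, 0, 0],
    [0, 0, 0],
    [0, 0, 0],
    [0, 0, 0]
  ],
  "hand": [0, 0, 0, -1, -1, -1, -1, -1],
  "squeeze": 12
}}

```text
t: 25.75
ee_pos: [0.4326, 0.0543, 0.081]
orientation: [-2.122, -2.315, 0.002]
contact_force: [-0.1, -0.2, -0.6]
gripper_width: 0.0246
gripper_force: 12.0
```

Request:
{"method": "step_arm", "body": {
  "offset": [
    [0, 0, -0.9],
    [0, 0, 0]
  ],
  "rotation": [
    [0, 0, 0],
    [0, 0, 0]
  ],
  "hand": [-1, -1]
}}

```text
t: 26.0
ee_pos: [0.4343, 0.0543, 0.1188]
orientation: [2.12, 2.313, 0.005]
contact_force: [-0.7, 0.0, -0.2]
gripper_width: 0.0249
gripper_force: 12.0
```

Run:
```python
from h import *
go(467.9,330.3,32,98.1)
```

```text
t 26.0 off [6.8  1.43 2.17] rot 14.48 q6 end 117 tilt -1.0 w 24.9 pos [434.3  54.3 118.8]
```

Request:
{"method": "step_arm", "body": {
  "offset": [
    [0.85, 0.18, 0],
    [0.85, 0.18, 0],
    [0.85, 0.18, 0],
    [0.85, 0.18, 0],
    [0.85, 0.18, 0],
    [0.85, 0.18, 0],
    [0.85, 0.18, 0],
    [0.85, 0.17, 0]
  ],
  "rotation": [
    [0, 0, 0],
    [0, 0, 0],
    [0, 0, 0],
    [0, 0, 0],
    [0, 0, 0],
    [0, 0, 0],
    [0, 0, 0],
    [0, 0, 0]
  ],
  "hand": [-1, -1, -1, -1, -1, -1, -1, -1]
}}

```text
t: 27.0
ee_pos: [0.4661, 0.3312, 0.1155]
orientation: [-2.122, -2.316, 0.002]
contact_force: [1.0, -0.9, 0.1]
gripper_width: 0.0247
gripper_force: 12.0
```

Request:
{"method": "step_arm", "body": {
  "offset": [
    [0, 0, 0],
    [0, 0, 0],
    [0, 0, 0],
    [0, 0, 0],
    [0, 0, 0],
    [0, 0, 0],
    [0, 0, 0],
    [0, 0, 0]
  ],
  "rotation": [
    [0, 0, 1],
    [0, 0, 1],
    [0, 0, 1],
    [0, 0, 1],
    [0, 0, 1],
    [0, 0, 1],
    [0, 0, 1],
    [0, 0, 1]
  ],
  "hand": [-1, -1, -1, -1, -1, -1, -1, -1]
}}

```text
t: 28.0
ee_pos: [0.466, 0.3299, 0.1155]
orientation: [2.883, 1.247, -0.002]
contact_force: [0.1, -0.2, -0.6]
gripper_width: 0.0247
gripper_force: 12.0
```

Request:
{"method": "step_arm", "body": {
  "offset": [
    [0, 0, 0],
    [0, 0, 0],
    [0, 0, 0],
    [0, 0, 0],
    [0, 0, 0.3],
    [0, 0, 0.3],
    [0, 0, 0.3],
    [0, 0, 0]
  ],
  "rotation": [
    [0, 0, 1],
    [0, 0, 1],
    [0, 0, 1],
    [0, 0, 1],
    [0, 0, 1],
    [0, 0, 1],
    [0, 0, 0.48],
    [0, 0, 0]
  ],
  "hand": [-1, -1, -1, -1, -1, -1, -1, -1]
}}

```text
t: 29.0
ee_pos: [0.4656, 0.3297, 0.0791]
orientation: [3.132, 0.223, -0.004]
contact_force: [-0.3, -0.3, -0.6]
gripper_width: 0.0248
gripper_force: 12.0
```

Run:
```python
from h import *
go(467.9,330.3,32,98.1)
c=bot.read_camera("top"); cv2.imwrite("pics/b.png",cv2.resize(c["img"][110:310,80:340],None,fx=3,fy=3)[:,:,::-1])
```

```text
t 29.0 off [ 0.06 -0.01  1.18] rot 0.0 q6 end 117 tilt -1.0 w 24.8 pos [465.6 329.7  79.1]
```

View pics/b.png

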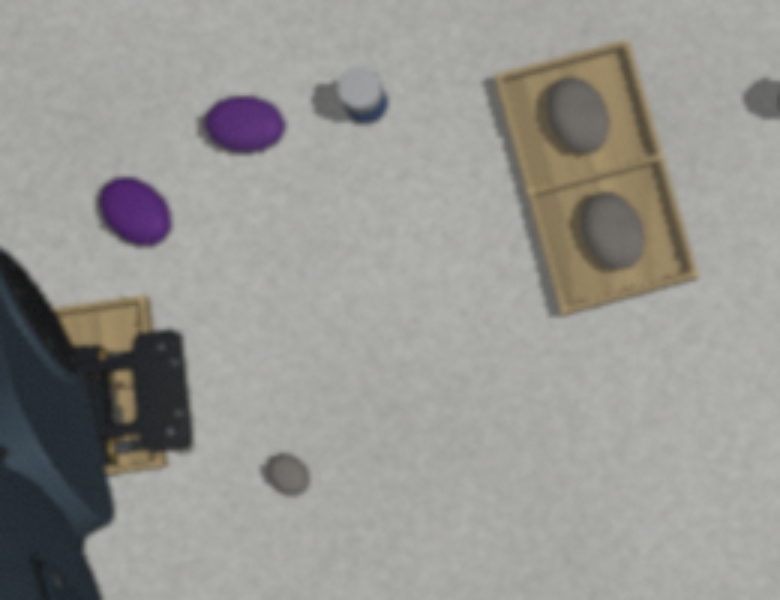

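Both large pebbles sit flat in their bays, at (577,117) and (612,231) in the crop. Placing the first small pebble.

Request:
{"method": "step_arm", "body": {
  "offset": [
    [0.06, 0, 0.5],
    [0, 0, 0.4],
    [0, 0, 0.25],
    [0, 0, 0],
    [0, 0, 0],
    [0, 0, 0],
    [0, 0, 0],
    [0, 0, 0]
  ],
  "rotation": [
    [0, 0, 0],
    [0, 0, 0],
    [0, 0, 0],
    [0, 0, 0],
    [0, 0, 0],
    [0, 0, 0],
    [0, 0, 0],
    [0, 0, 0]
  ],
  "hand": [-1, -1, -1, -1, -0.36, -0.36, -0.36, -0.36]
}}

```text
t: 30.05
ee_pos: [0.4689, 0.3306, 0.0348]
orientation: [-3.134, -0.222, -0.0]
contact_force: [0.5, 0.1, 1.1]
gripper_width: 0.0296
gripper_force: 0.0
```

Request:
{"method": "step_arm", "body": {
  "offset": [
    [0, 0, -0.4],
    [0, 0, -0.7],
    [0, 0, -0.8],
    [0, 0, -0.2],
    [0, 0, 0]
  ],
  "rotation": [
    [0, 0, 0],
    [0, 0, 0],
    [0, 0, 0],
    [0, 0, 0],
    [0, 0, 0]
  ],
  "hand": [-0.36, -0.36, 0, 0, 0]
}}

```text
t: 30.68
ee_pos: [0.4688, 0.3306, 0.119]
orientation: [-3.133, -0.222, -0.001]
contact_force: [-0.4, 0.6, 0.4]
gripper_width: 0.046
gripper_force: 0.0
```

Run:
```python
from h import *
go(436.9,205.8,25,150.7)
```

```text
t 30.68 off [-1.23  2.98  2.35] rot -8.77 q6 end 55 tilt -1.0 w 46.0 pos [468.8 330.6 119. ]
```

Request:
{"method": "step_arm", "body": {
  "offset": [
    [-0.3, 0.74, 0],
    [-0.31, 0.74, 0],
    [-0.31, 0.75, 0],
    [-0.31, 0.75, 0],
    [0, 0, 0],
    [0, 0, 0],
    [0, 0, 0],
    [0, 0, 0]
  ],
  "rotation": [
    [0, 0, 0],
    [0, 0, 0],
    [0, 0, 0],
    [0, 0, 0],
    [0, 0, -1],
    [0, 0, -1],
    [0, 0, -1],
    [0, 0, -1]
  ],
  "hand": [0, 0, 0, 0, 0, 0, 0, 0]
}}

```text
t: 31.68
ee_pos: [0.4363, 0.2053, 0.1175]
orientation: [3.018, 0.874, -0.003]
contact_force: [0.6, -0.5, -0.5]
gripper_width: 0.0466
gripper_force: 0.0
```

Request:
{"method": "step_arm", "body": {
  "offset": [
    [0, 0, 0],
    [0, 0, 0.3],
    [0, 0, 0.4],
    [0, 0, 0.4],
    [0, 0, 0],
    [0, 0, 0]
  ],
  "rotation": [
    [0, 0, -1],
    [0, 0, -1],
    [0, 0, -1],
    [0, 0, -1],
    [0, 0, -0.77],
    [0, 0, 0]
  ],
  "hand": [0, 0, 0, 0, 0, 0]
}}

```text
t: 32.42
ee_pos: [0.4363, 0.2054, 0.0736]
orientation: [-2.711, -1.587, 0.003]
contact_force: [-0.2, 0.0, -0.6]
gripper_width: 0.0465
gripper_force: 0.0
```

Run:
```python
from h import *
go(436.9,205.8,25,150.7)
```

```text
t 32.42 off [0.02 0.01 1.22] rot -0.0 q6 end 55 tilt -1.0 w 46.5 pos [436.3 205.4  73.6]
```

Request:
{"method": "step_arm", "body": {
  "offset": [
    [0.02, 0, 0.6],
    [0, 0, 0.58],
    [0, 0, 0],
    [0, 0, 0],
    [0, 0, 0],
    [0, 0, 0],
    [0, 0, -0.5],
    [0, 0, -0.8]
  ],
  "rotation": [
    [0, 0, 0],
    [0, 0, 0],
    [0, 0, 0],
    [0, 0, 0],
    [0, 0, 0],
    [0, 0, 0],
    [0, 0, 0],
    [0, 0, 0]
  ],
  "hand": [0, 0, 0, -1, -1, -1, -1, -1]
}}

```text
t: 33.42
ee_pos: [0.4368, 0.2061, 0.0798]
orientation: [-2.711, -1.588, 0.002]
contact_force: [-0.2, -0.2, -0.6]
gripper_width: 0.0252
gripper_force: 12.0
```

Request:
{"method": "step_arm", "body": {
  "offset": [
    [0, 0, -0.9],
    [0, 0, 0]
  ],
  "rotation": [
    [0, 0, 0],
    [0, 0, 0]
  ],
  "hand": [-1, -1]
}}

```text
t: 33.67
ee_pos: [0.4385, 0.2068, 0.1178]
orientation: [2.71, 1.587, 0.008]
contact_force: [-0.4, -0.2, 0.5]
gripper_width: 0.0252
gripper_force: 12.0
```

Run:
```python
from h import *
go(525.3,338.5,32,98.1)
```

```text
t 33.67 off [3.93 0.27 2.16] rot 8.77 q6 end 115 tilt -1.0 w 25.2 pos [438.5 206.8 117.8]
```

Request:
{"method": "step_arm", "body": {
  "offset": [
    [0.79, 0.05, 0],
    [0.79, 0.05, 0],
    [0.79, 0.05, 0],
    [0.78, 0.06, 0],
    [0.78, 0.06, 0],
    [0, 0, 0],
    [0, 0, 0],
    [0, 0, 0]
  ],
  "rotation": [
    [0, 0, 0],
    [0, 0, 0],
    [0, 0, 0],
    [0, 0, 0],
    [0, 0, 0],
    [0, 0, 1],
    [0, 0, 1],
    [0, 0, 1]
  ],
  "hand": [-1, -1, -1, -1, -1, -1, -1, -1]
}}

```text
t: 34.67
ee_pos: [0.5231, 0.338, 0.1141]
orientation: [2.928, 1.139, -0.003]
contact_force: [-0.1, -0.5, -0.5]
gripper_width: 0.0256
gripper_force: 12.0
```

Request:
{"method": "step_arm", "body": {
  "offset": [
    [0, 0, 0],
    [0, 0, 0],
    [0, 0, 0],
    [0, 0, 0.3],
    [0, 0, 0.3],
    [0, 0, 0.3],
    [0, 0, 0]
  ],
  "rotation": [
    [0, 0, 1],
    [0, 0, 1],
    [0, 0, 1],
    [0, 0, 1],
    [0, 0, 1],
    [0, 0, 0.77],
    [0, 0, 0]
  ],
  "hand": [-1, -1, -1, -1, -1, -1, -1]
}}

```text
t: 35.55
ee_pos: [0.5227, 0.3377, 0.0777]
orientation: [3.133, 0.223, -0.004]
contact_force: [0.0, 0.5, 0.1]
gripper_width: 0.0252
gripper_force: 12.0
```

Run:
```python
from h import *
go(525.3,338.5,32,98.1)
```

```text
t 35.55 off [ 0.07 -0.01  1.14] rot 0.0 q6 end 115 tilt -1.0 w 25.2 pos [522.7 337.7  77.7]
```

Request:
{"method": "step_arm", "body": {
  "offset": [
    [0.07, 0, 0.5],
    [0, 0, 0.4],
    [0, 0, 0.22],
    [0, 0, 0],
    [0, 0, 0],
    [0, 0, 0],
    [0, 0, 0],
    [0, 0, 0]
  ],
  "rotation": [
    [0, 0, 0],
    [0, 0, 0],
    [0, 0, 0],
    [0, 0, 0],
    [0, 0, 0],
    [0, 0, 0],
    [0, 0, 0],
    [0, 0, 0]
  ],
  "hand": [-1, -1, -1, -1, -0.36, -0.36, -0.36, -0.36]
}}

```text
t: 36.55
ee_pos: [0.5264, 0.3386, 0.0348]
orientation: [-3.134, -0.222, -0.0]
contact_force: [1.1, -0.6, 0.9]
gripper_width: 0.0298
gripper_force: 0.0
```

Request:
{"method": "step_arm", "body": {
  "offset": [
    [0, 0, -0.4],
    [0, 0, -0.7],
    [0, 0, -0.9],
    [-0.6, 0.9, -0.5],
    [-0.6, 0.9, -0.5],
    [-0.6, 0.9, 0],
    [-0.6, 0.9, 0],
    [-0.6, 0.9, 0]
  ],
  "rotation": [
    [0, 0, 0],
    [0, 0, 0],
    [0, 0, 0],
    [0, 0, 0],
    [0, 0, 0],
    [0, 0, 0],
    [0, 0, 0],
    [0, 0, 0]
  ],
  "hand": [-0.36, -0.36, 0, 0, 0, 0, 0, 0]
}}

```text
t: 37.55
ee_pos: [0.4325, 0.1424, 0.1558]
orientation: [-3.134, -0.222, -0.003]
contact_force: [-0.5, 0.0, -0.1]
gripper_width: 0.0462
gripper_force: 0.0
```

Request:
{"method": "step_arm", "body": {
  "offset": [
    [0, 0.9, 0],
    [0, 0.9, 0],
    [0, 0, 0],
    [0, 0, 0]
  ],
  "rotation": [
    [0, 0, 0],
    [0, 0, 0],
    [0, 0, 0],
    [0, 0, 0]
  ],
  "hand": [0, 0, 0, 0]
}}

```text
t: 38.05
ee_pos: [0.4432, 0.0725, 0.1552]
orientation: [-3.134, -0.221, -0.001]
contact_force: [0.2, 0.2, -0.6]
gripper_width: 0.0466
gripper_force: 0.0
```

Run:
```python
from h import *
c=bot.read_camera("top"); cv2.imwrite("pics/c.png",cv2.resize(c["img"][110:310,80:480],None,fx=2,fy=2)[:,:,::-1])
c2=bot.read_camera("side"); cv2.imwrite("pics/d.png",c2["img"][:,:,::-1])
bl=cv2.GaussianBlur(c["img"],(3,3),0); hb=cv2.cvtColor(bl,cv2.COLOR_RGB2HSV)
T={"Lt":((646.4,-9.1),15.4),"st":((496.6,334.4),8.1),"kt":((499.3,-352.5),12.7)}
def loc(t,X):
    o,a=T[t]; a=np.radians(a); d=np.array(X)-o; return (np.array([[np.cos(a),np.sin(a)],[-np.sin(a),np.cos(a)]])@d).round(1)
g=((hb[...,1]<50)&(hb[...,2]<125)).astype(np.uint8)
for t,x,r,z in [("Lt",44,15,.016),("Lt",-44,15,.016),("st",29,10,.013),("st",-29,10,.013)]:
    o,a=T[t]; a=np.radians(a); uv=proj(c,[[(o[0]+x*np.cos(a))/1000,(o[1]+x*np.sin(a))/1000,z]])[0]
    ct=blob(g,uv,r); print(t,loc(t,pca(c,ct,z)[0]),cv2.contourArea(ct[:,None]))
```

```text
Lt [47.4  7.7] 154.5
Lt [-39.1   4.5] 178.0
st [25.4  1.5] 67.0
st [-30.7  -0.1] 114.5
```

View pics/c.png

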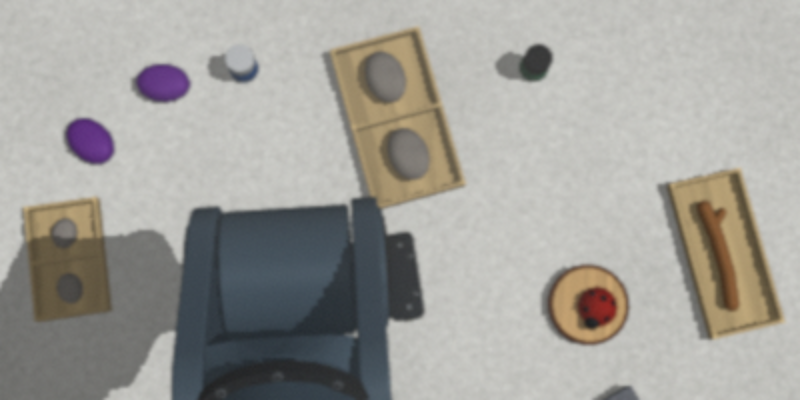

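View pics/d.png

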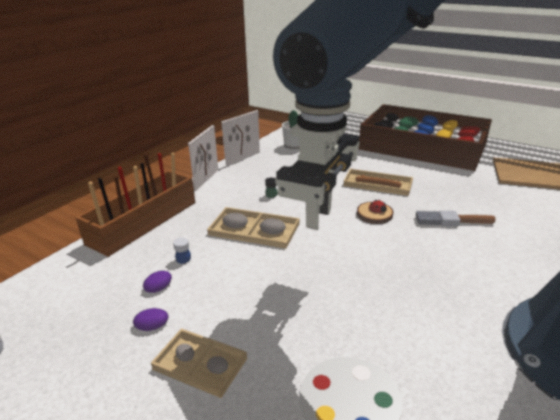

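Both views agree. The large pebbles lie flat in their bays at (384,77) and (408,153) in the crop, and the small ones at (64,232) and (69,288). The driftwood lies mid-tray at (719,255), and the ladybird at (597,306) has not moved.

```bash
python3 -c "
from workcell import bot
print(bot.job_done())"
```

```text
the job is handed in; nothing more can be done
None
```

I handed the job in at about 38 s of the 112 s limit: all four grey pebbles and the driftwood are in their trays, the ladybird and purple look-alikes weren't touched, and no verdict came back.

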